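# Mosaic tray: clear the chips, pack the tile flush and hold it

## Robot

A 7-joint arm with a two-finger parallel gripper is mounted at the origin on the work surface. World frame = base frame: x ahead of the robot, y to its left, z up, the work surface at z = 0. Lengths are in m, angles in rad, forces in N, time in s.
With the tool pointing down it reaches from about 0.425 to 1.025 m from the base axis. Payload 9.4 kg.
Tool frame: the origin (TCP) lies midway between the tips of the shut fingers; the grasp point (between the pads) lies 19 mm behind it; z points along the fingers, y is the line along which they close (so a half turn about z gives the same grasp; the last joint's range is limited). The gripper opens to 93 mm and grips with 3 to 60 N. Pads are 15 mm wide; open, the fingers measure 128 mm over their backs; the gripper's body (75 mm by 188 mm) begins 65 mm behind the grasp point.
Start: joints at [1.185, 0.599, -0.003, 1.599, 0.002, 0.943, -0.08], TCP at [0.22, -0.691, 0.219] pointing down, gripper open.
Joint ranges: [-2.57, 2.57], [-0.35, 1.97], [-1.29, 1.29], [0.11, 2.56], [-1.05, 4.19], [0.11, 1.86], [-2.63, 2.63]. Speed limits (rad/s): [2.22, 2.22, 3.01, 3.01, 3.14, 3.14, 3.14].

## Interface

Orientations are given as [roll, pitch, yaw] about the fixed x, y, z axes, in that order (R = Rz(yaw) Ry(pitch) Rx(roll)).
In Python, from cell import get_state, get_image, job_done, find_in gives the robot as it stands.
- The arm moves only by the tool arm_command, never from a script. Its argument "targets" is a list of rows, each an object with "rot": the turn, a rotation vector about the tool's x, y, z in rad, a list of three; "xyz": the shift along the tool's x, y, z in m, a list of three; "hand": the opening, from 0 (shut) to 1 (fully open). A call has 1 to 20 rows; each row is the pose to reach, as a shift and turn from the pose commanded when the call began, along the tool's axes at that moment; what a row does not reach only later rows make up. A row lasts 1/12 s, in which the tool goes at most 41.7 mm and 7.16 degrees, less where a joint would pass 70% of its speed; a pose out of reach is approached as far as the arm can. A call with a gripper value outside its range is refused whole. The fingers move at their own pace and stop on an object; "newtons" is the grip in N (left out, the last holds). Time passes only in rows, so rows that repeat a pose let the fingers close. It gives the time, the measured TCP pose, the force, the opening and the grip force at its end, in the units of the state.
- get_state(): the state, without advancing time (a new reading comes with each control period).
- get_image(name): name is "scene" or "top" or "wrist"; returns a dict with "frame" (384x512x3 uint8, blue, green, red), "mtx" (3x3 intrinsics, pixels), "R" (3x3) and "t" (3): a world point X has camera coordinates R X + t. Camera axes: x right, y down, z forward; pixel columns grow to the right and rows downward; lengths in m; the calibration is good to about 2 mm. A picture is of the moment at which its call begins. There is no depth.
- job_done(): hands the job in; it is judged then, once.
Trained networks look in a picture, given as the dict that the camera call returned (one of the last four; its "shot" number tells which), for a name from the list of things; names that differ only in an ending like _2 or _b are one class to them, and where a whole thing is asked for, a point or a joint stands for the part that bears it (a point fixed in the world has none). Each returns a list of dicts, best first, with "conf" (0 to 1); they miss things now and then, are a little off and sometimes report something else, mostly with a low value. They report only what shows in the picture. A call takes as long as a camera call. They do not tell look-alikes from the thing itself.
- find_in(picture, name): "bbox" ([left, top, right, bottom] in pixels, round what is visible of it).
The state is a dict: "time": time; "qpos": joint angles; "qvel": joint speeds; "tau": joint torques, N m; "position": TCP position; "orientation": TCP orientation; "contact_force": force on the tool from outside, world axes, zero at the start; "ft_torque": the same for the moment, N m; "width": opening from 0.0 (shut) to 1.0 (fully open); "finger_force": force on a finger pad.
Only numpy, scipy, OpenCV 4.12 (cv2) and the standard library are available. Lean on these libraries where they do the work, as an engineer would, in place of code of your own. Each camera call takes 0.05 s, during which the arm holds its last target. There are 200 camera calls.

## Task

With the wooden block held in the gripper, sweep the three loose mosaic pieces off the tile and clear of the tray onto the table (using the block, not the fingers, and leaving none in the gaps). Then slide the block, on edge, well down into the one gap between tile and tray rim that is wide enough for it, and with it push the tile squarely until it sits flush against the opposite rim. Finish while holding it so: the block still gripped in the gap, pressing the tile firmly against that rim while the adhesive takes; leave the glue bottle, jar, ruler and cup where they are.

Things in the scene. Friction and masses are not known exactly. Their poses are not given: they have to be found in the camera images.
- tray: wooden mosaic tray standing on a thin black non-slip mat that holds it to the table (it does not move). Outside 150 mm along its x by 170 mm along its y; a rim 18 mm wide runs all round, so the opening is 114 mm along x by 134 mm along y. Heights above the table: mat 2 mm (6 mm wider than the tray all round), tray floor inside 8 mm, top of the rim 19 mm. Origin: centre of the tray, on the table; z up. It may be turned to any yaw.
- tile_face (a point): the white ceramic tile, 108 x 108 x 12 mm, about 280 g, loose in the tray on its floor; this point is the centre of its upper face (20 mm above the table, 1 mm above the rim), axes along its edges, about parallel to the tray's. Along the tray's x there are only about 3 mm free on each side; along the tray's y the tile lies off-centre, towards +y, so that one end gap is about 16 to 19 mm wide and the other 7 to 10 mm. It slides with 1 to 4 N.
- block_mid (a point): plain beech bar 96 mm long (x), 12 mm thick (y), 45 mm high (z), about 40 g, standing on its long narrow edge on the table to the robot's right; this point is its centre, 22.5 mm above its underside. Held across its 12 mm thickness.
- chip_a_mid (a point): loose flat mosaic piece 24 x 24 x 8 mm, 11 g, lying on the tile; its centre, 4 mm above its underside
- chip_b_mid (a point): loose flat mosaic piece 24 x 24 x 8 mm, 11 g, lying on the tile; its centre, 4 mm above its underside
- chip_c_mid (a point): loose flat mosaic piece 30 x 19 x 8 mm, 11 g, lying on the tile; its centre, 4 mm above its underside
- block: the same beech bar as block_mid; origin at the centre of its underside
- tile: the same tile as tile_face; origin at the centre of its underside
- chip_a: the mosaic piece of chip_a_mid; origin at the centre of its underside
- chip_b: the mosaic piece of chip_b_mid; origin at the centre of its underside
- chip_c: the mosaic piece of chip_c_mid; origin at the centre of its underside
- glue: bystander: white glue bottle, 54 mm across, 150 mm high; origin under its centre
- jar: bystander: amber glass jar, 72 mm across, 85 mm high; origin under its centre
- ruler: bystander: wooden ruler 30 mm (x) by 300 mm (y), 5 mm thick, lying on the table; origin under its centre
- pot: bystander: white cup, 76 mm across, 95 mm high; origin under its centre
Things that resemble listed ones, but are neither listed nor needed, are in the scene too. There is more than one size of the block; the job needs the larger.

How it is judged:
On the way, in this order (a step that is already met when the one before it is completed fails the run):
1. with the block held in the gripper, all three mosaic pieces are off the tile and tray, down beside it ((x of chip_a_mid in the frame of tray above 0.076 m or x of chip_a_mid in the frame of tray below -0.076 m or y of chip_a_mid in the frame of tray above 0.086 m or y of chip_a_mid in the frame of tray below -0.086 m) and height (world z) of each of chip_a_mid, chip_b_mid, chip_c_mid below 0.021 m and (x of chip_b_mid in the frame of tray above 0.076 m or x of chip_b_mid in the frame of tray below -0.076 m or y of chip_b_mid in the frame of tray above 0.086 m or y of chip_b_mid in the frame of tray below -0.086 m) and (x of chip_c_mid in the frame of tray above 0.076 m or x of chip_c_mid in the frame of tray below -0.076 m or y of chip_c_mid in the frame of tray above 0.086 m or y of chip_c_mid in the frame of tray below -0.086 m) and contact force between the fingers and block above 2 N), for 0.2 s.
2. the held block stands in the wide gap, its lower edge at least 5 mm below the tile's face (z of block_mid in the frame of tray below 0.037 m and y of block_mid in the frame of tray between -0.064 and -0.043 m and x of block_mid in the frame of tray between -0.014 and 0.014 m and angle between block_mid's own z axis and vertical below 0.15 rad and contact force between the fingers and block above 2 N), for 0.2 s.
At the end, for the whole second after the job is handed in: Fingers grip the block, upright (0.15 rad), in the wide gap, 5 mm or more below the tile face, within 14 mm of the gap's middle, pressing the tile over 3 N; tile flat, square (0.02 rad), still, within 1.5 mm of the far rim; all three pieces off the tray, centres below 21 mm (all of step 2 and (x of chip_a_mid in the frame of tray above 0.076 m or x of chip_a_mid in the frame of tray below -0.076 m or y of chip_a_mid in the frame of tray above 0.086 m or y of chip_a_mid in the frame of tray below -0.086 m) and height (world z) of each of chip_a_mid, chip_b_mid, chip_c_mid below 0.021 m and (x of chip_b_mid in the frame of tray above 0.076 m or x of chip_b_mid in the frame of tray below -0.076 m or y of chip_b_mid in the frame of tray above 0.086 m or y of chip_b_mid in the frame of tray below -0.086 m) and (x of chip_c_mid in the frame of tray above 0.076 m or x of chip_c_mid in the frame of tray below -0.076 m or y of chip_c_mid in the frame of tray above 0.086 m or y of chip_c_mid in the frame of tray below -0.086 m) and contact force between block and tile above 3 N and y of tile_face in the frame of tray above 0.0115 m and z of tile_face in the frame of tray below 0.0215 m and angle between the x axis of tile_face and the x axis of tray, either way round below 0.02 rad and angle between tile_face's own z axis and vertical below 0.03 rad and linear speed of tile below 0.01 m/s); the arm keeps its last pose, push and grip.
It fails at once if the fingers push a mosaic piece (contact force between the fingers and chip_a above 1 N or contact force between the fingers and chip_b above 1 N or contact force between the fingers and chip_c above 1 N).
It fails at once if a bystander is shifted by more than 25 mm (distance of any of glue, jar, ruler, pot from where it was at the start of the episode above 0.025 m).
It also fails if it takes over 43 s, if anything falls off the work surface, if the arm or the gripper's body presses on something with over 40 N, if the wrist force passes 120 N, or if a joint passes its speed limit or range.

## Working session

There is one attempt and no reset: what is moved stays moved. The work goes in short steps, Python scripts to look and compute and a tool call to move; the robot and the scene stay as the last step left them, time stands still between calls to the robot, and variables do not carry over. Pictures are saved under pics/ and viewed, at most 10 in all, crops included, and the job is handed in when it is done.

Besides the shell and the picture viewer there is one more tool, called in YAML: its name, and indented under it one key for each argument. arm_command: Moves the arm, as the interface text tells. Its arguments: {"type":"object","properties":{"targets":{"type":"array"},"newtons":{"type":"number"}},"required":["targets"]}

```bash
mkdir -p pics; ls; python3 - <<'E'
from cell import *
import cv2,numpy as np
s=get_state();print({k:np.round(v,3) for k,v in s.items()})
a=get_image("top");b=get_image("scene")
for n,p in(("top",a),("scene",b)):
    cv2.imwrite(f"pics/{n}0.png",p["frame"]);print(n,p["mtx"].round(1).tolist(),p["R"].round(3).tolist(),p["t"].round(3).tolist())
    for k in["tray","tile","block","chip_a","chip_c","glue","jar","ruler","pot"]:
        print(k,[(np.round(d["bbox"]).tolist(),round(d["conf"],2)) for d in find_in(p,k)])
E
```

```text
pics
{'time': np.float64(0.0), 'qpos': array([ 1.185,  0.6  , -0.003,  1.6  ,  0.002,  0.943, -0.08 ]), 'qvel': array([-0.001, -0.001,  0.001,  0.002, -0.001, -0.001,  0.001]), 'tau': array([ 1.0000e-03, -7.6508e+01,  1.4970e+00, -2.5236e+01, -5.2000e-02,
        1.7000e-02,  0.0000e+00]), 'position': array([ 0.22 , -0.69 ,  0.218]), 'orientation': array([-3.14 ,  0.   ,  0.309]), 'contact_force': array([-0.208,  0.299,  0.051]), 'ft_torque': array([-0.029, -0.047,  0.021]), 'finger_force': np.float64(0.0), 'width': np.float64(1.001)}
top [[416.5, 0.0, 259.6], [0.0, 416.5, 186.0], [0.0, 0.0, 1.0]] [[-0.0, -1.0, -0.016], [-0.985, 0.003, -0.174], [0.174, 0.016, -0.985]] [0.021, 0.578, 0.978]
tray [([211.0, 172.0, 302.0, 260.0], 0.92), ([234.0, 206.0, 244.0, 221.0], 0.26)]
tile []
block [([327.0, 259.0, 337.0, 283.0], 0.44)]
chip_a [([232.0, 208.0, 247.0, 220.0], 0.53), ([257.0, 213.0, 267.0, 224.0], 0.41), ([251.0, 195.0, 261.0, 207.0], 0.39)]
chip_c [([232.0, 208.0, 247.0, 220.0], 0.53), ([257.0, 213.0, 267.0, 224.0], 0.41), ([251.0, 195.0, 261.0, 207.0], 0.39)]
glue [([82.0, 223.0, 1
[... 393 characters left out ...]
ay [([253.0, 171.0, 311.0, 212.0], 0.65)]
tile [([272.0, 174.0, 306.0, 200.0], 0.82), ([294.0, 186.0, 300.0, 199.0], 0.41)]
block [([262.0, 131.0, 275.0, 148.0], 0.58), ([230.0, 134.0, 242.0, 159.0], 0.5)]
chip_a [([291.0, 186.0, 301.0, 197.0], 0.54), ([276.0, 177.0, 286.0, 188.0], 0.52), ([273.0, 188.0, 286.0, 198.0], 0.43)]
chip_c [([291.0, 186.0, 301.0, 197.0], 0.54), ([276.0, 177.0, 286.0, 188.0], 0.52), ([273.0, 188.0, 286.0, 198.0], 0.43)]
glue [([382.0, 206.0, 407.0, 238.0], 0.97)]
jar [([167.0, 143.0, 187.0, 174.0], 0.68), ([196.0, 226.0, 283.0, 274.0], 0.57)]
ruler [([167.0, 142.0, 187.0, 175.0], 0.72), ([199.0, 226.0, 285.0, 274.0], 0.56)]
pot [([342.0, 256.0, 370.0, 294.0], 0.71)]
```

```bash
python3 - <<'E'
import cv2
f=cv2.imread("pics/top0.png");cv2.imwrite("pics/top0z.png",cv2.resize(f[90:320,70:450],(800,484),interpolation=cv2.INTER_CUBIC))
E
```

```text
(no output)
```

View pics/top0z.png

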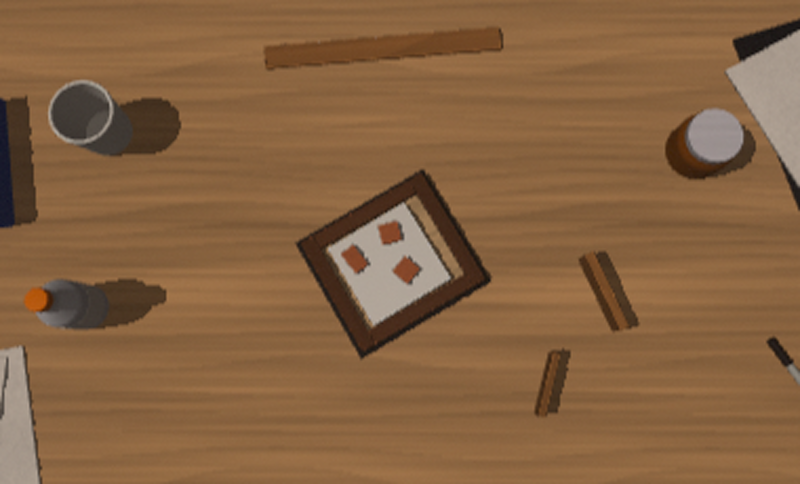

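The top view shows the tray near (257,215) px with its wide gap on the right-hand side. The larger block is near (357,228) px and the smaller look-alike near (332,271).

```bash
cat > h.py <<'E'
from cell import *
import cv2,numpy as np
from scipy.spatial.transform import Rotation as Ro
def ray(p,uv,z):
    uv=np.atleast_2d(np.array(uv,float));K,R,t=p["mtx"],np.array(p["R"]),np.array(p["t"])
    d=np.c_[uv,np.ones(len(uv))]@np.linalg.inv(K).T@R; c=-R.T@t
    return c+d*((z-c[2])/d[:,2])[:,None]
def proj(p,X):
    x=np.atleast_2d(X)@np.array(p["R"]).T+p["t"];x=x@np.array(p["mtx"]).T;return x[:,:2]/x[:,2:]
def tool(X,yaw=None):
    "shift along tool axes (and turn) from current measured pose to world X"
    s=get_state();R=Ro.from_euler("xyz",s["orientation"]).as_matrix()
    return R.T@(np.array(X)-s["position"])
E
python3 - <<'E'
from h import *
p=get_image("top");f=p["frame"].astype(int)
m=((f.max(2)<75)).astype(np.uint8);m[:, :205]=0;m[:,310:]=0;m[:165]=0;m[265:]=0
n,l,st,c=cv2.connectedComponentsWithStats(m);i=1+st[1:,4].argmax();print(st[i])
r=cv2.minAreaRect(np.argwhere(l==i)[:,::-1].astype(np.float32));b=cv2.boxPoints(r);print(b)
z=lambda u,v:(70+u/2.105,90+v/2.105)
X=ray(p,b,.019);print(X.round(4),X.mean(0).round(4),np.linalg.norm(X-np.roll(X,1,0),axis=1).round(3))
X=ray(p,[z(423,171),z(490,278),z(362,356),z(298,243)],.019);print(X.round(4),X.mean(0).round(4))
B=ray(p,[z(588,253),z(619,329),z(552,351),z(540,415)],.045);print("block",B.round(4))
for n in["glue","jar","pot"]:
  d=find_in(p,n)[0]["bbox"];print(n,ray(p,[(d[0]+d[2])/2,(d[1]+d[3])/2],.04).round(3))
w=get_image("wrist");print("wristcam",(-w["R"].T@w["t"]).round(3),w["R"].round(2).tolist(),w["mtx"].round(0).tolist(),find_in(w,"block"))
Z=f[195:265,315:385].astype(np.uint8);cv2.imwrite("pics/blk.png",cv2.resize(Z,(560,560),interpolation=cv2.INTER_CUBIC))
E
```

```text
[ 211  171   92   89 2131]
[[209.18378 205.6187 ]
 [271.67993 168.68913]
 [303.79175 223.03215]
 [241.2956  259.96173]]
[[ 0.5333  0.1487  0.019 ]
 [ 0.6284 -0.01    0.019 ]
 [ 0.4889 -0.0896  0.019 ]
 [ 0.3979  0.0663  0.019 ]] [0.5121 0.0288 0.019 ] [0.159 0.185 0.161 0.181]
[[ 0.6217 -0.0081  0.019 ]
 [ 0.4913 -0.0872  0.019 ]
 [ 0.3999  0.0646  0.019 ]
 [ 0.5338  0.1426  0.019 ]] [0.5117 0.028  0.019 ]
block [[ 0.518  -0.1993  0.045 ]
 [ 0.4303 -0.2314  0.045 ]
 [ 0.4055 -0.1541  0.045 ]
 [ 0.3343 -0.1384  0.045 ]]
glue [[0.46  0.411 0.04 ]]
jar [[ 0.65  -0.344  0.04 ]]
pot [[0.679 0.397 0.04 ]]
wristcam [ 0.293 -0.668  0.384] [[0.3, -0.95, 0.0], [-0.92, -0.29, 0.27], [-0.26, -0.08, -0.96]] [[274.0, 0.0, 258.0], [0.0, 274.0, 195.0], [0.0, 0.0, 1.0]] []
```

View pics/blk.png

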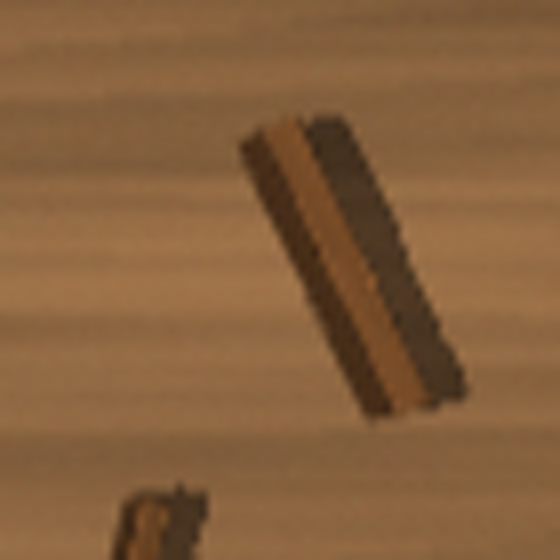

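The larger block's top face runs from about (350.4,209.8) to (366.6,246.0) px in the full picture. The dark strip to its left is a side face, and the dark strip to its right is shadow.

```bash
python3 - <<'E'
from h import *
p=get_image("top")
B=ray(p,[(350.4,209.8),(366.6,246.0)],.045);print(B,np.linalg.norm(B[0]-B[1]),B.mean(0));d=B[0]-B[1];print(np.degrees(np.arctan2(d[1],d[0])))
c=B.mean(0);print(tool([c[0],c[1],.17]))
y=np.radians(30.6);e=np.array([np.cos(y),np.sin(y)])
for q in find_in(p,"chip_a"):
  b=q["bbox"];X=ray(p,[(b[0]+b[2])/2,(b[1]+b[3])/2],.026)[0,:2]-[.512,.0285];print("chip tray xy",X@e,X@[-e[1],e[0]])
E
```

```text
[[ 0.518911   -0.20195383  0.045     ]
 [ 0.43103948 -0.23757604  0.045     ]] 0.09481743971453632 [ 0.47497524 -0.21976493  0.045     ]
22.067125542397967
[ 0.38572471 -0.37127711  0.04861   ]
chip tray xy 0.02863270754807836 -0.014945104775448088
chip tray xy -0.014209693441367851 -0.005640286293636674
```

arm_command:
  targets:
    - {"xyz":[0.386,-0.371,0.05],"rot":[0,0,-0.076],"hand":1}
    - {"xyz":[0.386,-0.371,0.05],"rot":[0,0,-0.076],"hand":1}
    - {"xyz":[0.386,-0.371,0.05],"rot":[0,0,-0.076],"hand":1}
    - {"xyz":[0.386,-0.371,0.05],"rot":[0,0,-0.076],"hand":1}
    - {"xyz":[0.386,-0.371,0.05],"rot":[0,0,-0.076],"hand":1}
    - {"xyz":[0.386,-0.371,0.05],"rot":[0,0,-0.076],"hand":1}
    - {"xyz":[0.386,-0.371,0.05],"rot":[0,0,-0.076],"hand":1}
    - {"xyz":[0.386,-0.371,0.05],"rot":[0,0,-0.076],"hand":1}
    - {"xyz":[0.386,-0.371,0.05],"rot":[0,0,-0.076],"hand":1}
    - {"xyz":[0.386,-0.371,0.05],"rot":[0,0,-0.076],"hand":1}
    - {"xyz":[0.386,-0.371,0.05],"rot":[0,0,-0.076],"hand":1}
    - {"xyz":[0.386,-0.371,0.05],"rot":[0,0,-0.076],"hand":1}
    - {"xyz":[0.386,-0.371,0.05],"rot":[0,0,-0.076],"hand":1}
    - {"xyz":[0.386,-0.371,0.05],"rot":[0,0,-0.076],"hand":1}
    - {"xyz":[0.386,-0.371,0.05],"rot":[0,0,-0.076],"hand":1}
    - {"xyz":[0.386,-0.371,0.05],"rot":[0,0,-0.076],"hand":1}

```text
time: 2.73
position: [0.4751, -0.2204, 0.1687]
orientation: [3.141, 0.0, 0.385]
contact_force: [-0.2, 0.0, 0.3]
width: 1.001
finger_force: 0.0
```

```bash
python3 - <<'E'
from h import *
w=get_image("wrist");print(find_in(w,"block"));s=get_state();print(s["time"],s["position"],s["orientation"])
c=np.array([.475,-.2198,.045]);y=np.radians(22.07)
f=w["frame"].copy()
Q=[c+[a*np.cos(y)-b*np.sin(y),a*np.sin(y)+b*np.cos(y),0] for a,b in((.048,.006),(.048,-.006),(-.048,-.006),(-.048,.006))]
q=proj(w,Q);print(q.round(1));cv2.imwrite("pics/w1.png",f)
cv2.polylines(f,[q.round().astype(int)],True,(0,255,0),1)
cv2.imwrite("pics/w1z.png",cv2.resize(f,(800,600),interpolation=cv2.INTER_CUBIC))
E
```

```text
[{'bbox': [251.8, 140.4, 265.2, 228.9], 'conf': 0.56}, {'bbox': [181.7, 214.0, 195.7, 231.8], 'conf': 0.49}]
2.8333 [ 0.47459285 -0.22149979  0.16874223] [3.14103813e+00 3.91065366e-04 3.82478071e-01]
[[250.8 144.7]
 [262.4 144.7]
 [262.1 230. ]
 [251.5 230. ]]
```

View pics/w1z.png

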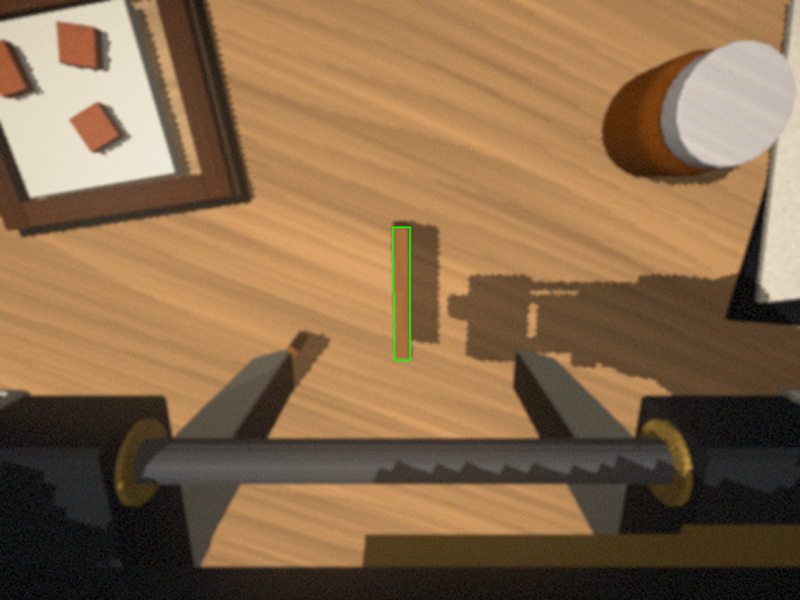

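The wrist view shows the block's top face inside the projected outline, at about (251–262, 145–230) px. Nothing is under the fingers, so I'm descending to grip it.

arm_command:
  targets:
    - {"xyz":[0,0,0.04],"rot":[0,0,0],"hand":1}
    - {"xyz":[0,0,0.08],"rot":[0,0,0],"hand":1}
    - {"xyz":[0,0,0.115],"rot":[0,0,0],"hand":1}
    - {"xyz":[0,0,0.14],"rot":[0,0,0],"hand":1}
    - {"xyz":[0,0,0.15],"rot":[0,0,0],"hand":1}
    - {"xyz":[0,0,0.15],"rot":[0,0,0],"hand":1}
    - {"xyz":[0,0,0.15],"rot":[0,0,0],"hand":0.3}
    - {"xyz":[0,0,0.15],"rot":[0,0,0],"hand":0}
    - {"xyz":[0,0,0.15],"rot":[0,0,0],"hand":0}
    - {"xyz":[0,0,0.15],"rot":[0,0,0],"hand":0}
    - {"xyz":[0,0,0.15],"rot":[0,0,0],"hand":0}
    - {"xyz":[0,0,0.15],"rot":[0,0,0],"hand":0}
    - {"xyz":[0,0,0.15],"rot":[0,0,0],"hand":0}
    - {"xyz":[0,0,0.15],"rot":[0,0,0],"hand":0}
  newtons: 40

```text
time: 4.0
position: [0.4754, -0.2199, 0.0188]
orientation: [3.141, -0.0, 0.385]
contact_force: [-0.3, 1.1, 0.5]
width: 0.479
finger_force: 0.0
```

```bash
python3 - <<'E'
from h import *
s=get_state();print(s["time"],s["position"],s["width"],s["finger_force"],s["contact_force"])
E
```

```text
4.0 [ 0.47538246 -0.21990383  0.01878459] 0.479091636216197 0.0 [-0.29261948  1.07385031  0.54778103]
```

arm_command:
  targets:
    - {"xyz":[0,0,0],"rot":[0,0,0],"hand":0}
    - {"xyz":[0,0,0],"rot":[0,0,0],"hand":0}
    - {"xyz":[0,0,0],"rot":[0,0,0],"hand":0}
    - {"xyz":[0,0,0],"rot":[0,0,0],"hand":0}
    - {"xyz":[0,0,0],"rot":[0,0,0],"hand":0}
    - {"xyz":[0,0,0],"rot":[0,0,0],"hand":0}
    - {"xyz":[0,0,0],"rot":[0,0,0],"hand":0}
    - {"xyz":[0,0,0],"rot":[0,0,0],"hand":0}
    - {"xyz":[0,0,0],"rot":[0,0,0],"hand":0}
    - {"xyz":[0,0,-0.03],"rot":[0,0,0],"hand":0}
    - {"xyz":[0,0,-0.07],"rot":[0,0,0],"hand":0}
    - {"xyz":[0,0,-0.11],"rot":[0,0,0],"hand":0}
    - {"xyz":[0,0,-0.15],"rot":[0,0,0],"hand":0}
    - {"xyz":[0,0,-0.15],"rot":[0,0,0],"hand":0}
  newtons: 40

```text
time: 5.17
position: [0.478, -0.2212, 0.1752]
orientation: [3.135, -0.007, 0.384]
contact_force: [-0.1, -0.2, -1.1]
width: 0.123
finger_force: 39.9
```

```bash
python3 - <<'E'
from h import *
w=get_image("wrist");s=get_state();print(s["time"],s["position"],s["width"],s["finger_force"],s["contact_force"])
f=w["frame"];cv2.imwrite("pics/w2.png",f)
p=get_image("top");cv2.imwrite("pics/top2.png",p["frame"])
g=cv2.resize(p["frame"][165:270,200:320],(640,560),interpolation=cv2.INTER_CUBIC)
# tray model overlay z=.019 outer, opening
y=np.radians(30.6)
def rect(hx,hy,z): return proj(p,[[.512+a*np.cos(y)-b*np.sin(y),.0285+a*np.sin(y)+b*np.cos(y),z] for a,b in((hx,hy),(hx,-hy),(-hx,-hy),(-hx,hy))])
for r,c in((rect(.075,.085,.019),(0,255,0)),(rect(.057,.067,.019),(255,255,0))):
  cv2.polylines(g,[(((r-[200,165]+.5)*5.333)).round().astype(int)],True,c,1)
cv2.imwrite("pics/both.png",np.hstack([g[:,:],cv2.resize(f,(0,0),fx=.0+.3,fy=.3)[:1].repeat(560,0)*0])[:, :800])
E
```

```text
5.2167 [ 0.47719142 -0.22077373  0.1724627 ] 0.12619436033426296 39.949893951416016 [-0.82931497 -0.3441066  -1.45710756]
```

View pics/both.png

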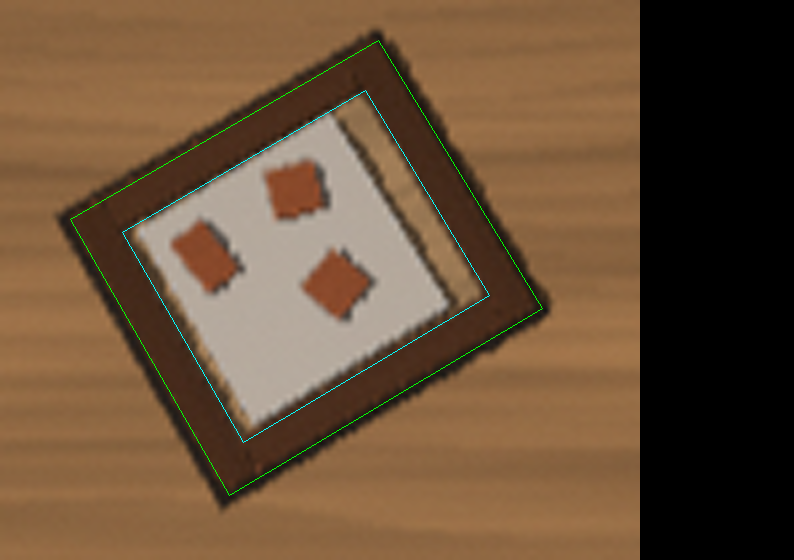

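View pics/w2.png

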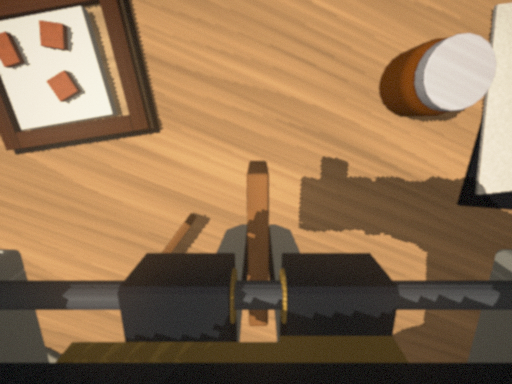

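The block is held upright and centred in the gripper. The tray model fits the picture with centre (0.512, 0.0285) and yaw about 30.6°. The chips are near crop pixels (205,256), (297,190) and (338,285), and the wide gap is on the right-hand side.

arm_command:
  targets:
    - {"xyz":[0.005,-0.016,0],"rot":[0,0,-0.123],"hand":0}
    - {"xyz":[0.01,-0.031,0],"rot":[0,0,-0.246],"hand":0}
    - {"xyz":[0.015,-0.047,0],"rot":[0,0,-0.369],"hand":0}
    - {"xyz":[0.02,-0.063,0],"rot":[0,0,-0.492],"hand":0}
    - {"xyz":[0.025,-0.079,0],"rot":[0,0,-0.615],"hand":0}
    - {"xyz":[0.03,-0.095,0],"rot":[0,0,-0.738],"hand":0}
    - {"xyz":[0.035,-0.11,0],"rot":[0,0,-0.861],"hand":0}
    - {"xyz":[0.04,-0.126,0],"rot":[0,0,-0.984],"hand":0}
    - {"xyz":[0.045,-0.142,0],"rot":[0,0,-1.107],"hand":0}
    - {"xyz":[0.05,-0.158,0],"rot":[0,0,-1.23],"hand":0}
    - {"xyz":[0.055,-0.173,0],"rot":[0,0,-1.353],"hand":0}
    - {"xyz":[0.06,-0.189,0],"rot":[0,0,-1.476],"hand":0}
    - {"xyz":[0.065,-0.205,0],"rot":[0,0,-1.599],"hand":0}
    - {"xyz":[0.07,-0.22,0],"rot":[0,0,-1.72],"hand":0}
    - {"xyz":[0.07,-0.22,0.03],"rot":[0,0,-1.72],"hand":0}
    - {"xyz":[0.07,-0.22,0.06],"rot":[0,0,-1.72],"hand":0}
    - {"xyz":[0.07,-0.22,0.06],"rot":[0,0,-1.72],"hand":0}
    - {"xyz":[0.07,-0.22,0.06],"rot":[0,0,-1.72],"hand":0}

```text
time: 6.77
position: [0.4558, 0.0104, 0.107]
orientation: [-3.137, -0.003, 2.106]
contact_force: [0.4, -1.2, 0.7]
width: 0.126
finger_force: 39.9
```

```bash
python3 - <<'E'
from h import *
p=get_image("top");w=get_image("wrist");s=get_state();print(s["time"],s["position"],s["orientation"],s["finger_force"],s["qpos"].round(2))
y=np.radians(30.6);e=np.array([np.cos(y),np.sin(y)])
for u,v in((205,256),(297,190),(338,285)):
  X=ray(p,[200+u/5.333-.5,165+v/5.333-.5],.026)[0,:2]-[.512,.0285];print("chip tray xy",X@e,X@[-e[1],e[0]])
X=s["position"][:2]-[.512,.0285];print("tcp tray xy",X@e,X@[-e[1],e[0]])
cv2.imwrite("pics/w3.png",w["frame"])
E
```

```text
6.8667 [0.45747743 0.01040531 0.10892203] [-3.14087396e+00 -6.31623144e-04  2.10496915e+00] 39.949800968170166 [ 0.18  0.5  -0.45  2.28  0.49  0.45 -0.13]
chip tray xy 0.026255860928609976 0.03868673363305574
chip tray xy 0.03112556592920925 -0.014343168359088944
chip tray xy -0.017366413476790573 -0.008061797127336628
tcp tray xy -0.05614081604041021 0.012179383400401084
```

View pics/w3.png

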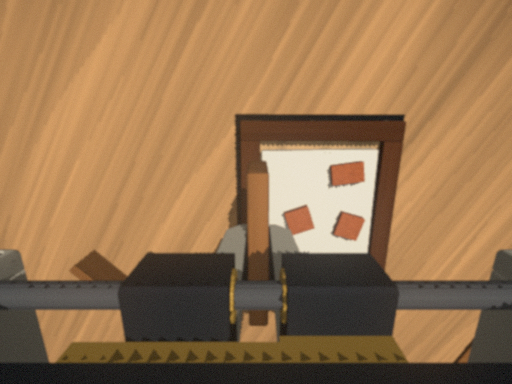

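The wrist view shows the held block aligned with the tray's left rim. All three chips, at (347,173), (299,220) and (348,226) px, lie to its right within its span, so I'm sweeping along +tool y (tray +x).

arm_command:
  targets:
    - {"xyz":[0,0,0.03],"rot":[0,0,0],"hand":0}
    - {"xyz":[0,0,0.055],"rot":[0,0,0],"hand":0}
    - {"xyz":[0,0,0.068],"rot":[0,0,0],"hand":0}
    - {"xyz":[0,0,0.068],"rot":[0,0,0],"hand":0}
    - {"xyz":[0,0.01,0.068],"rot":[0,0,0],"hand":0}
    - {"xyz":[0,0.02,0.068],"rot":[0,0,0],"hand":0}
    - {"xyz":[0,0.03,0.068],"rot":[0,0,0],"hand":0}
    - {"xyz":[0,0.04,0.068],"rot":[0,0,0],"hand":0}
    - {"xyz":[0,0.05,0.068],"rot":[0,0,0],"hand":0}
    - {"xyz":[0,0.06,0.068],"rot":[0,0,0],"hand":0}
    - {"xyz":[0,0.07,0.068],"rot":[0,0,0],"hand":0}
    - {"xyz":[0,0.08,0.068],"rot":[0,0,0],"hand":0}
    - {"xyz":[0,0.09,0.068],"rot":[0,0,0],"hand":0}
    - {"xyz":[0,0.1,0.068],"rot":[0,0,0],"hand":0}
    - {"xyz":[0,0.11,0.068],"rot":[0,0,0],"hand":0}
    - {"xyz":[0,0.12,0.068],"rot":[0,0,0],"hand":0}
    - {"xyz":[0,0.13,0.068],"rot":[0,0,0],"hand":0}
    - {"xyz":[0,0.14,0.068],"rot":[0,0,0],"hand":0}
    - {"xyz":[0,0.15,0.068],"rot":[0,0,0],"hand":0}
    - {"xyz":[0,0.15,0.068],"rot":[0,0,0],"hand":0}

```text
time: 8.53
position: [0.5888, 0.0882, 0.0407]
orientation: [3.139, -0.0, 2.105]
contact_force: [0.1, 0.0, 0.0]
width: 0.124
finger_force: 39.9
```

arm_command:
  targets:
    - {"xyz":[0,0,0],"rot":[0,0,0],"hand":0}
    - {"xyz":[0,-0.02,-0.04],"rot":[0,0,0],"hand":0}
    - {"xyz":[0,-0.04,-0.07],"rot":[0,0,0],"hand":0}
    - {"xyz":[0,-0.08,-0.07],"rot":[0,0,0],"hand":0}
    - {"xyz":[0,-0.12,-0.07],"rot":[0,0,0],"hand":0}
    - {"xyz":[0,-0.15,-0.07],"rot":[0,0,0],"hand":0}
    - {"xyz":[0,-0.15,-0.07],"rot":[0,0,0],"hand":0}

```text
time: 9.12
position: [0.4505, 0.0059, 0.1106]
orientation: [-3.134, 0.001, 2.102]
contact_force: [-0.5, -0.6, -0.4]
width: 0.128
finger_force: 39.9
```

```bash
python3 - <<'E'
from h import *
w=get_image("wrist");p=get_image("top");s=get_state();print(s["time"],s["position"],s["orientation"],s["finger_force"],s["contact_force"])
y=np.radians(30.6);e=np.array([np.cos(y),np.sin(y)])
for q in find_in(w,"chip_a"):
  b=q["bbox"];X=ray(w,[(b[0]+b[2])/2,(b[1]+b[3])/2],.006)[0,:2]-[.512,.0285];print("chip tray xy",q["conf"],b,X@e,X@[-e[1],e[0]])
g=cv2.resize(p["frame"][150:280,180:340],(473,384))
cv2.imwrite("pics/4.png",cv2.resize(np.hstack([w["frame"],g]),(800,312),interpolation=cv2.INTER_AREA))
E
```

```text
9.2167 [0.45676351 0.00929003 0.11098283] [-3.14114657e+00  6.40601841e-04  2.10348568e+00] 39.9500048160553 [ 1.15948199  0.33491928 -0.86279746]
chip tray xy 0.95 [413.6, 160.3, 447.8, 178.0] 0.10624310455226564 0.03649325054473691
chip tray xy 0.86 [406.6, 202.3, 433.5, 228.1] 0.10344328961100599 -0.01208918811175624
chip tray xy 0.55 [421.4, 203.4, 447.5, 223.2] 0.11799624765611204 -0.00999889202337044
```

View pics/4.png

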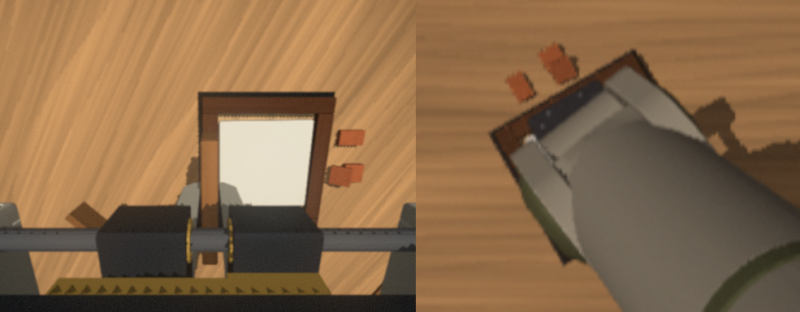

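All three chips are off the tray, at tray x of about 0.10–0.12, with two of them overlapping on the table. The tile is clear. Next I turn the block along tray x and go above the wide gap.

arm_command:
  targets:
    - {"xyz":[-0.005,0.004,0],"rot":[0,0,0.121],"hand":0}
    - {"xyz":[-0.011,0.009,0],"rot":[0,0,0.242],"hand":0}
    - {"xyz":[-0.016,0.013,0],"rot":[0,0,0.363],"hand":0}
    - {"xyz":[-0.021,0.018,0],"rot":[0,0,0.484],"hand":0}
    - {"xyz":[-0.027,0.022,0],"rot":[0,0,0.605],"hand":0}
    - {"xyz":[-0.032,0.026,0],"rot":[0,0,0.726],"hand":0}
    - {"xyz":[-0.038,0.031,0],"rot":[0,0,0.847],"hand":0}
    - {"xyz":[-0.043,0.035,0],"rot":[0,0,0.968],"hand":0}
    - {"xyz":[-0.048,0.04,0],"rot":[0,0,1.089],"hand":0}
    - {"xyz":[-0.054,0.044,0],"rot":[0,0,1.21],"hand":0}
    - {"xyz":[-0.059,0.048,0],"rot":[0,0,1.331],"hand":0}
    - {"xyz":[-0.065,0.053,0],"rot":[0,0,1.452],"hand":0}
    - {"xyz":[-0.07,0.057,0],"rot":[0,0,1.571],"hand":0}
    - {"xyz":[-0.07,0.057,0.02],"rot":[0,0,1.571],"hand":0}
    - {"xyz":[-0.07,0.057,0.045],"rot":[0,0,1.571],"hand":0}
    - {"xyz":[-0.07,0.057,0.045],"rot":[0,0,1.571],"hand":0}
    - {"xyz":[-0.07,0.057,0.045],"rot":[0,0,1.571],"hand":0}
    - {"xyz":[-0.07,0.057,0.045],"rot":[0,0,1.571],"hand":0}

```text
time: 10.77
position: [0.5429, -0.0205, 0.066]
orientation: [-3.141, -0.0, 0.535]
contact_force: [0.6, -0.4, -0.6]
width: 0.126
finger_force: 39.9
```

```bash
python3 - <<'E'
from h import *
w=get_image("wrist");s=get_state();print(s["time"],s["position"],s["orientation"],s["finger_force"],s["contact_force"])
f=w["frame"];cv2.imwrite("pics/w5.png",f);np.savez("w5.npz",**{k:w[k] for k in("mtx","R","t")})
y=np.radians(30.6);c=np.array([.512,.0285])
def T(a,b,z): return [c[0]+a*np.cos(y)-b*np.sin(y),c[1]+a*np.sin(y)+b*np.cos(y),z]
S=f[100:275,150:400].copy();S=cv2.resize(S,(800,560),interpolation=cv2.INTER_CUBIC)
for hx,hy,col in((.075,.085,(0,255,0)),(.057,.067,(255,255,0))):
  r=proj(w,[T(a*hx,b*hy,.019) for a,b in((1,1),(1,-1),(-1,-1),(-1,1))]);print(r.round(1).tolist())
  cv2.polylines(S,[((r-[150,100]+.5)*3.2).round().astype(int)],True,col,1)
cv2.imwrite("pics/w5z.png",S)
E
```

```text
10.8167 [ 0.54311285 -0.02064231  0.06639348] [ 3.14124491e+00 -9.59288365e-04  5.34363385e-01] 39.94980812072754 [ 0.55810408 -0.1787523  -0.97009445]
[[65.8, 120.7], [293.2, 120.7], [287.3, 293.6], [98.0, 293.7]]
[[93.9, 145.1], [268.9, 145.0], [267.5, 276.0], [115.2, 276.1]]
```

View pics/w5z.png

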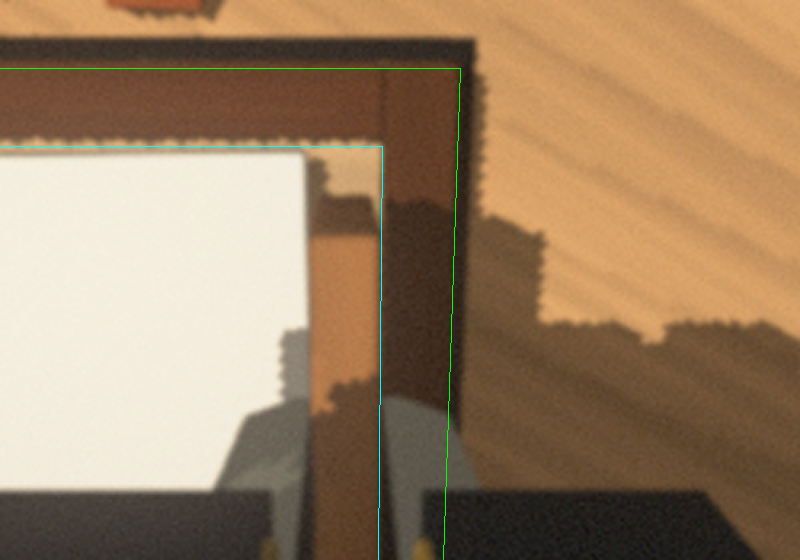

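The wrist view shows the tray model matching the rim. The tile edge is at about x=305 in the crop, the inner rim edge at 382, and the lower corners of the block's end face at about (317,197) and (371,197).

```bash
python3 - <<'E'
from h import *
w=dict(np.load("w5.npz"));y=np.radians(30.6);e=np.array([np.cos(y),np.sin(y)]);n=np.array([-e[1],e[0]])
def tr(u,v,z):
  X=ray(w,[150+u/3.2-.5,100+v/3.2-.5],z)[0,:2]-[.512,.0285];return (X@e).round(4),(X@n).round(4)
print("tile",tr(304,158,.02),tr(308,310,.02),"rim",tr(381,160,.019),tr(381,190,.019))
print("outer",tr(462,70,.019))
for z in(.046,.048):print("blk bottom",tr(317,197,z),tr(371,197,z))
print("blk top",tr(309,236,.0925),tr(379,236,.0925))
s=get_state();X=s["position"][:2]-[.512,.0285];print("tcp",X@e,X@n)
S=cv2.imread("pics/w5.png")
print([S[r,240:276].sum(1).tolist() for r in(152,158)])
E
```

```text
tile (np.float64(0.0542), np.float64(-0.0483)) (np.float64(0.0163), np.float64(-0.0488)) rim (np.float64(0.0536), np.float64(-0.0668)) (np.float64(0.0464), np.float64(-0.0669))
outer (np.float64(0.0745), np.float64(-0.0855))
blk bottom (np.float64(0.0489), np.float64(-0.0522)) (np.float64(0.0489), np.float64(-0.0637))
blk bottom (np.float64(0.0492), np.float64(-0.0523)) (np.float64(0.0492), np.float64(-0.0636))
blk top (np.float64(0.0499), np.float64(-0.0525)) (np.float64(0.0499), np.float64(-0.0637))
tcp 0.0017646686971075198 -0.05813658561722291
[[698, 703, 695, 681, 604, 445, 317, 270, 264, 286, 297, 367, 441, 478, 484, 500, 483, 502, 488, 483, 494, 487, 490, 499, 488, 486, 491, 485, 422, 324, 239, 193, 219, 209, 209, 195], [699, 700, 698, 688, 625, 458, 326, 277, 275, 279, 299, 354, 421, 471, 489, 496, 480, 490, 496, 482, 494, 486, 486, 484, 483, 488, 493, 459, 392, 290, 237, 217, 209, 203, 206, 200]]
```

arm_command:
  targets:
    - {"xyz":[-0.001,0,0.012],"rot":[0,0,0],"hand":0}
    - {"xyz":[-0.001,0,0.02],"rot":[0,0,0],"hand":0}
    - {"xyz":[-0.001,0,0.025],"rot":[0,0,0],"hand":0}
    - {"xyz":[-0.001,0,0.03],"rot":[0,0,0],"hand":0}
    - {"xyz":[-0.001,0,0.034],"rot":[0,0,0],"hand":0}
    - {"xyz":[-0.001,0,0.037],"rot":[0,0,0],"hand":0}
    - {"xyz":[-0.001,0,0.037],"rot":[0,0,0],"hand":0}
    - {"xyz":[-0.001,0,0.037],"rot":[0,0,0],"hand":0}
    - {"xyz":[-0.001,0,0.037],"rot":[0,0,0],"hand":0}
  newtons: 60

```text
time: 11.57
position: [0.5415, -0.0215, 0.0288]
orientation: [3.141, -0.0, 0.534]
contact_force: [-0.2, -0.2, -0.4]
width: 0.129
finger_force: 60.0
```

arm_command:
  targets:
    - {"xyz":[0,-0.002,0],"rot":[0,0,0],"hand":0}
    - {"xyz":[0,-0.004,0],"rot":[0,0,0],"hand":0}
    - {"xyz":[0,-0.005,0],"rot":[0,0,0],"hand":0}
    - {"xyz":[0,-0.006,0],"rot":[0,0,0],"hand":0}
    - {"xyz":[0,-0.007,0],"rot":[0,0,0],"hand":0}
    - {"xyz":[0,-0.008,0],"rot":[0,0,0],"hand":0}
    - {"xyz":[0,-0.009,0],"rot":[0,0,0],"hand":0}
    - {"xyz":[0,-0.01,0],"rot":[0,0,0],"hand":0}
    - {"xyz":[0,-0.01,0],"rot":[0,0,0],"hand":0}
    - {"xyz":[0,-0.01,0],"rot":[0,0,0],"hand":0}

```text
time: 12.4
position: [0.5366, -0.0128, 0.0287]
orientation: [3.141, -0.0, 0.534]
contact_force: [1.3, -2.6, 1.3]
width: 0.126
finger_force: 60.0
```

arm_command:
  targets:
    - {"xyz":[0,-0.0005,0],"rot":[0,0,0],"hand":0}
    - {"xyz":[0,-0.001,0],"rot":[0,0,0],"hand":0}
    - {"xyz":[0,-0.001,0],"rot":[0,0,0],"hand":0}
    - {"xyz":[0,-0.001,0],"rot":[0,0,0],"hand":0}

```text
time: 12.73
position: [0.536, -0.012, 0.0286]
orientation: [3.142, -0.0, 0.534]
contact_force: [1.8, -1.8, 1.9]
width: 0.126
finger_force: 60.0
```

arm_command:
  targets:
    - {"xyz":[0,-0.0005,0],"rot":[0,0,0],"hand":0}
    - {"xyz":[0,-0.001,0],"rot":[0,0,0],"hand":0}
    - {"xyz":[0,-0.001,0],"rot":[0,0,0],"hand":0}
    - {"xyz":[0,-0.001,0],"rot":[0,0,0],"hand":0}

```text
time: 13.07
position: [0.5356, -0.0117, 0.0286]
orientation: [3.141, -0.0, 0.533]
contact_force: [2.8, -4.7, 1.0]
width: 0.125
finger_force: 60.0
```

arm_command:
  targets:
    - {"xyz":[0,-0.0005,0],"rot":[0,0,0],"hand":0}
    - {"xyz":[0,-0.001,0],"rot":[0,0,0],"hand":0}
    - {"xyz":[0,-0.0015,0],"rot":[0,0,0],"hand":0}
    - {"xyz":[0,-0.0015,0],"rot":[0,0,0],"hand":0}
    - {"xyz":[0,-0.0015,0],"rot":[0,0,0],"hand":0}

```text
time: 13.48
position: [0.5351, -0.0117, 0.0287]
orientation: [3.14, 0.0, 0.532]
contact_force: [3.5, -9.2, 0.9]
width: 0.125
finger_force: 60.0
```

```bash
python3 - <<'E'
from h import *
w=get_image("wrist");s=get_state();print(s["time"],s["position"],s["orientation"],s["finger_force"],s["contact_force"],s["ft_torque"])
f=w["frame"];cv2.imwrite("pics/w6.png",f)
y=np.radians(30.6);e=np.array([np.cos(y),np.sin(y)]);n=np.array([-e[1],e[0]]);c=np.array([.512,.0285])
X=s["position"][:2]-c;print("tcp",X@e,X@n)
def T(a,b,z): return [*(c+a*e+b*n),z]
S=cv2.resize(f[80:280,20:300],(784,560),interpolation=cv2.INTER_CUBIC)
for r,col in((proj(w,[T(a*.057,b*.067,.019) for a,b in((1,1),(1,-1),(-1,-1),(-1,1))]),(255,255,0)),):
  cv2.polylines(S,[((r-[20,80]+.5)*2.8).round().astype(int)],True,col,1)
cv2.imwrite("pics/w6z.png",S)
E
```

```text
13.5333 [ 0.53507951 -0.01169564  0.02864467] [3.13976753e+00 1.88056623e-05 5.31662356e-01] 59.992525577545166 [ 3.61536942 -7.70665128  0.89567137] [-2.21705693 -1.00537904 -0.18042849]
tcp -0.0005957393627374513 -0.04634650716744611
```

View pics/w6z.png

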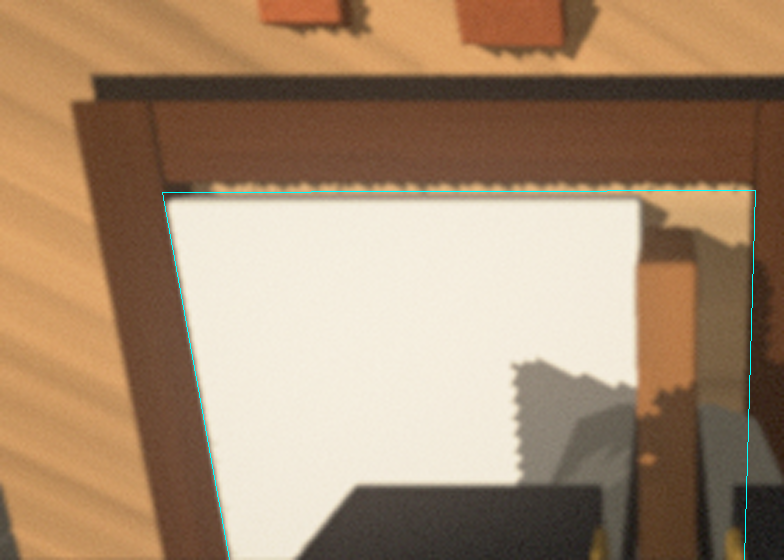

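The tile's left edge now meets the far rim along the visible length, and the block presses on it with about 8–9 N from the gap. I'm letting it settle before handing in.

arm_command:
  targets:
    - {"xyz":[0,-0.0005,0],"rot":[0,0,0],"hand":0}
    - {"xyz":[0,-0.0005,0],"rot":[0,0,0],"hand":0}
    - {"xyz":[0,-0.0005,0],"rot":[0,0,0],"hand":0}
    - {"xyz":[0,-0.0005,0],"rot":[0,0,0],"hand":0}
    - {"xyz":[0,-0.0005,0],"rot":[0,0,0],"hand":0}
    - {"xyz":[0,-0.0005,0],"rot":[0,0,0],"hand":0}

```text
time: 14.03
position: [0.535, -0.0117, 0.0287]
orientation: [3.139, -0.0, 0.531]
contact_force: [4.2, -10.6, 0.8]
width: 0.125
finger_force: 60.0
```

```bash
python3 -c "
from cell import *
s=get_state();print(s['contact_force'],s['finger_force'],s['orientation']);print(job_done())"
```

```text
[  4.23030195 -10.60357821   0.79927701] 59.99543845653534 [ 3.13928082e+00 -8.69622258e-05  5.31238798e-01]
the job is handed in; nothing more can be done
None
```

I handed the job in at about 14 s (no verdict returned): all three pieces are swept off onto the table, and the block is gripped in the wide gap, pressing the tile against the far rim with about 11 N.

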